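# Index the laser's rotary fixture to its third stop and hold it there

### The job

On the rotary index fixture, first turn the black index knob anticlockwise all the way home against its end stop (red mark), then turn it clockwise, counting the clicks, into the third stop past home, without running on past that stop at any time. Finish holding the knob still in the third stop, gripped between the fingers; do not let go. Leave the two loose keycaps and the black acrylic tile beside the fixture where they lie.

Things in the scene. Friction and masses are not known exactly. Their poses are not given: they have to be found in the camera images.
- index_knob (a joint): angle (rad) of the black index knob; 0 = home, a solid end stop, white pointer at the red mark; grows clockwise seen from above. A detent clicks every 0.419 (24 deg): stops at 0.419, 0.838, 1.257 (third), 1.676, 2.094 (other end stop). Starts resting in the first or second. A click takes about 0.09 N m; past the half-way ridge the knob is drawn into the next stop and stays there
- knob_grip (a point): on the knob's upright axis at grip height, 78 mm above the table, 14 mm below the knob's top. Knob: black flange 60 mm across, 8 mm thick, top 52 mm above the table; on it an upright bar 56 mm long, 14 mm thick, 40 mm tall. The point turns with the knob: x along the bar, pointer end (white line) at -x, z up; pinch the bar from above across its thickness (point y)
- knob_pointer (a point): top of the bar's pointer end (white line), 28 mm from the knob's axis; turns with the knob
- fixture: grey base of the rotary fixture, fixed, 220 x 115 x 30 mm (x, y, z), origin under its centre, on a 12 mm aluminium plate. Knob axis at x = -50 mm; at x = +58 mm a steel dividing plate (84 mm disc with keycaps, tops 50 mm above the base's underside) that turns with the knob. Red home mark: from the knob's axis towards -x; dark stop marks follow clockwise. Place and yaw vary
- keycap_blue: loose blue keycap, 18 x 18 x 9 mm, lying beside the fixture; origin under its centre
- keycap_orange: loose orange keycap, 18 x 18 x 9 mm, lying beside the fixture; origin under its centre
- tile: loose black acrylic sample, 50 x 80 x 4 mm, lying beside the fixture; origin under its centre

How it is judged:
By the outcome, as a careful person would: the job done as asked, in the order asked, and still so for the second after the job is handed in, while the arm keeps its last pose, push and grip.
It also fails if it takes over 32 s, if anything falls off the work surface, if the arm or the gripper's body presses on something with over 40 N, if the wrist force passes 120 N, or if a joint passes its speed limit or range.

### The arm

A 6-joint arm with a two-finger parallel gripper is mounted at the origin on the work surface. World frame = base frame: x ahead of the robot, y to its left, z up, the work surface at z = 0. Lengths are in mm, angles in rad, forces in N, time in s.
With the tool pointing down it reaches from about 400 to 925 mm from the base axis. Payload 12.5 kg.
Tool frame: the origin (TCP) lies at the very end of the fingers, on their centre line; the grasp point (between the pads) lies 19 mm behind it; z points along the fingers, y is the line along which they close (so a half turn about z gives the same grasp; the last joint's range is limited). The gripper opens to 95 mm and grips with 3 to 60 N. Pads are 20 mm wide; open, the fingers measure 119 mm over their backs; the gripper's body (75 mm by 180 mm) begins 59 mm behind the grasp point.
Start: joints at [-1.307, 0.491, 1.559, -0, 1.092, -0.106], TCP at [225.918, -582.762, 179.361] pointing down, gripper open.
Joint ranges: [-3.1, 3.1], [-0.84, 2.19], [0.05, 2.79], [-1.13, 4.28], [0.06, 2.93], [-2.69, 2.69]. Speed limits (rad/s): [2.22, 2.22, 2.79, 3.14, 3.14, 3.14].

### API

Orientations are given as [roll, pitch, yaw] about the fixed x, y, z axes, in that order (R = Rz(yaw) Ry(pitch) Rx(roll)).
In Python, from cell import state, imaging, env, spot_in, mark_of gives the robot as it stands. The module is installed in compiled form; this text tells all that it offers.
- The arm moves only by the tool step_arm, never from a script. Its argument "increments" is a list of rows, each an object with "slide": the shift along the tool's x, y, z in m, a list of three; "roll": the turn about the tool's z in rad. A call has 1 to 5 rows; each row is the pose to reach, as a shift and turn from the pose commanded when the call began, along the tool's axes at that moment; what a row does not reach only later rows make up. A row lasts 1/8 s, in which the tool goes at most 62.5 mm and 10.7 degrees, less where a joint would pass 70% of its speed; a pose out of reach is approached as far as the arm can. A call with a gripper value outside its range is refused whole. "fingers" is the opening, from 0 (shut) to 1 (fully open), set as the call begins (left out, the last holds). The fingers move at their own pace and stop on an object; the grip force is fixed at half the most. Time passes only in rows, so rows that repeat a pose let the fingers close. It gives the time, the measured TCP pose, the force, the opening and the grip force at its end, in the units of the state.
- state(): the state, without advancing time (a new reading comes with each control period).
- imaging.read_camera(name): name is "scene" or "top"; returns a dict with "color" (420x560x3 uint8, red, green, blue), "z_map" (420x560 float32, mm along the optical axis (not along the pixel's ray), 0 where there is no reading), "intrinsics" (3x3 intrinsics, pixels), "distortion" ([k1, k2, p1, p2, k3] as OpenCV has them; the pictures are not rectified), "camera_from_world" (4x4, takes a point from world to camera coordinates). Camera axes: x right, y up, looking along -z (the intrinsics and any distortion apply to the point x, -y, -z); pixel columns grow to the right and rows downward; lengths in mm; the calibration is good to about 2 mm. A picture is of the moment at which its call begins.
- env.job_done(): hands the job in; it is judged then, once.
Trained networks look in the newest picture that a camera, given by its name, has taken for a name from the list of things; names that differ only in an ending like _2 or _b are one class to them, and where a whole thing is asked for, a point or a joint stands for the part that bears it (a point fixed in the world has none). Each returns a list of dicts, best first, with "confidence" (0 to 1); they miss things now and then, are a little off and sometimes report something else, mostly with a low value. They report only what shows in the picture. A call takes as long as a camera call.
- spot_in(camera, target): "bbox" ([left, top, right, bottom] in pixels, round what is visible of it).
- mark_of(camera, target): "uv" ([column, row] in pixels: a listed point, or the origin of a listed thing).
The state is a dict: "t": time; "joints": joint angles; "qvel": joint speeds; "tau": joint torques, N m; "eef_pos": TCP position; "tcp_rot": TCP orientation; "ft_force": force on the tool from outside, world axes, zero at the start; "moment": the same for the moment, N m; "opening": opening from 0.0 (shut) to 1.0 (fully open); "grip_force": force on a finger pad.
Only numpy, scipy, OpenCV 4.12 (cv2) and the standard library are available. Lean on these libraries where they do the work, as an engineer would, in place of code of your own. Each camera call takes 0.05 s, during which the arm holds its last target. There are 200 camera calls.

## Working session

There is one attempt and no reset: what is moved stays moved. The work goes in short steps, Python scripts to look and compute and a tool call to move; the robot and the scene stay as the last step left them, time stands still between calls to the robot, and variables do not carry over. Pictures are saved under pics/ and viewed, at most 10 in all, crops included, and the job is handed in when it is done.

Besides the shell and the picture viewer there is one more tool, called after ">>>" by a JSON object that holds its "op" and its "data", one argument or row to a line. step_arm: Moves the arm, as the interface text tells. Its arguments: {"type":"object","properties":{"increments":{"type":"array"},"fingers":{"type":"number"}},"required":["increments"]}

```bash
mkdir -p pics; cat > h.py <<'E'
import numpy as np, cv2
from cell import state, imaging, env, spot_in, mark_of
def ray(c,uv):
    n=cv2.undistortPoints(np.array([[uv]],float),np.array(c["intrinsics"]),np.array(c["distortion"]))[0,0]
    M=np.linalg.inv(np.array(c["camera_from_world"]))
    return M[:3,3], M[:3,:3]@np.array([n[0],-n[1],-1.])
def at_z(c,uv,z):
    o,d=ray(c,uv); return o+d*(z-o[2])/d[2]
def proj(c,P):
    p=np.array(c["camera_from_world"])@np.r_[P,1]
    q=np.array([[[p[0],-p[1],-p[2]]]])
    return cv2.projectPoints(q,np.zeros(3),np.zeros(3),np.array(c["intrinsics"]),np.array(c["distortion"]))[0].ravel()
E
python3 - <<'E'
from h import *
for cam in("scene","top"):
    c=imaging.read_camera(cam); cv2.imwrite(f"pics/{cam}0.png",c["color"][:,:,::-1])
    for n,z in(("knob_grip",78),("knob_pointer",92),("fixture",12),("keycap_blue",0),("keycap_orange",0),("tile",0)):
        for m in mark_of(cam,n)[:2]: print(cam,n,round(m["confidence"],2),np.round(m["uv"]),np.round(at_z(c,m["uv"],z),1))
s=state(); print({k:np.round(v,3).tolist() for k,v in s.items()})
E
```

```text
scene knob_grip 0.85 [187. 239.] [505.1 -72.2  78. ]
scene knob_grip 0.7 [219. 291.] [ 617.5 -105.7   78. ]
scene knob_pointer 0.76 [185. 218.] [479.4 -55.6  92. ]
scene fixture 0.71 [222. 288.] [555.6 -59.3  12. ]
scene keycap_blue 0.43 [234. 224.] [435.5  61.2   0. ]
scene keycap_orange 0.54 [144. 332.] [ 539.5 -176.5    0. ]
scene tile 0.82 [289. 244.] [539.1  88.6  -0. ]
top knob_grip 0.62 [364. 253.] [508.1 -74.5  78. ]
top knob_grip 0.2 [347. 228.] [547.7 -48.8  78. ]
top knob_pointer 0.72 [351. 268.] [485.5 -51.7  92. ]
top fixture 0.55 [347. 226.] [553.4 -58.7  12. ]
top keycap_blue 0.52 [282. 289.] [444.1  53.3   0. ]
top keycap_orange 0.43 [417. 228.] [ 550.7 -185.1    0. ]
top tile 0.83 [269. 228.] [550.1  75.9   0. ]
{'t': 0.7, 'joints': [-1.307, 0.491, 1.559, 0.0, 1.092, -0.106], 'qvel': [-0.0, -0.001, -0.0, 0.002, 0.001, -0.0], 'tau': [-0.002, -61.234, -25.84, 0.069, 0.045, -0.0], 'eef_pos': [225.937, -582.752, 179.362], 'tcp_rot': [3.141, 0.0, 0.37], 'ft_force': [0.809, 0.202, -0.73], 'moment': [0.012, 0.004, -0.044], 'grip_force': 0.0, 'opening': 1.001}
```

View pics/top0.png

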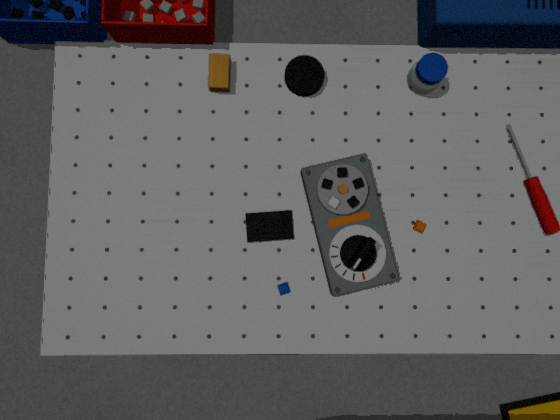

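View pics/scene0.png

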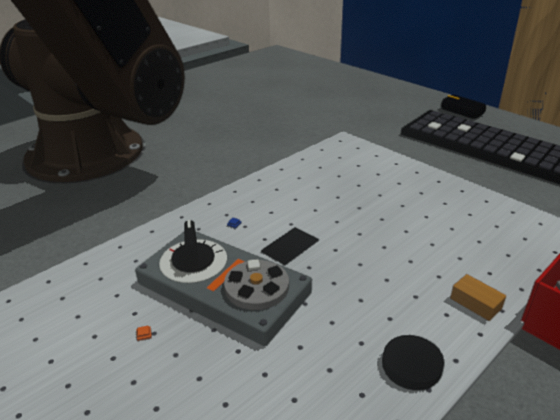

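```bash
python3 - <<'E'
from h import *
c=imaging.read_camera("top"); im=c["color"]
z=c["z_map"]
crop=im[140:310,280:420,::-1]; crop=np.clip(crop.astype(float)*1.6,0,255).astype(np.uint8)
s=imaging.read_camera("scene")["color"][210:300,130:270,::-1]
a=cv2.resize(crop,None,fx=3.5,fy=3.5,interpolation=cv2.INTER_CUBIC)
cv2.imwrite("pics/crop.png",a)
K=np.array(c["intrinsics"])
# height map from depth
v,u=np.mgrid[140:310,280:420]; 
n=cv2.undistortPoints(np.stack([u,v],-1).reshape(-1,1,2).astype(float),K,np.array(c["distortion"]))[:,0]
d=z[140:310,280:420].ravel(); M=np.linalg.inv(np.array(c["camera_from_world"]))
P=(M[:3,:3]@np.stack([n[:,0]*d,-n[:,1]*d,-d])).T+M[:3,3]
P=P[d>0]
b=P[(P[:,2]>30)&(P[:,2]<48)]; top=P[(P[:,2]>80)]
print(len(b),len(top),np.round(M[:3,3]))
r=cv2.minAreaRect(b[:,:2].astype(np.float32)); print(r)
if len(top)>5: print(np.round(top,1).tolist()[:60],cv2.minAreaRect(top[:,:2].astype(np.float32)))
E
```

```text
5957 365 [521.  64. 786.]
((556.1836547851562, -58.84192657470703), (219.8282470703125, 115.70797729492188), 13.936076164245605)
[[533.3, -80.6, 83.4], [533.2, -81.0, 89.4], [531.7, -78.2, 87.5], [531.6, -78.5, 93.6], [531.6, -80.1, 93.7], [531.6, -81.3, 95.1], [531.6, -83.3, 93.0], [530.2, -77.2, 84.5], [530.1, -77.3, 92.1], [530.1, -78.4, 94.1], [530.1, -80.0, 94.1], [530.1, -81.2, 95.6], [530.1, -83.5, 92.2], [530.1, -84.5, 94.6], [530.1, -86.4, 92.8], [528.6, -76.4, 80.9], [528.6, -76.5, 87.9], [528.5, -77.1, 92.7], [528.5, -78.1, 95.4], [528.5, -80.1, 93.5], [528.5, -81.5, 93.8], [528.5, -83.1, 93.9], [528.6, -85.1, 91.6], [528.6, -86.5, 92.5], [528.6, -88.7, 89.4], [527.0, -75.5, 85.2], [527.0, -76.2, 89.7], [527.0, -77.2, 92.2], [527.0, -78.4, 94.1], [527.0, -79.6, 95.8], [527.0, -81.4, 94.1], [527.0, -82.6, 95.8], [527.0, -84.6, 94.0], [527.0, -86.5, 92.3], [527.0, -88.2, 91.7], [527.0, -89.5, 92.9], [525.5, -74.3, 83.4], [525.5, -74.3, 90.8], [525.4, -75.5, 92.9], [525.5, -77.1, 92.5], [525.5, -78.7, 92.1], [525.5, -80.5, 91.2], [525.5, -81.5, 93.6], [525.5, -83.4, 92.1], [525.5, -84.5, 94.1], [525.5, -85.8, 95.5], [525.5, -87.8, 93.2], [525.5, -89.3, 93.5], [523.9, -73.5, 86.9], [523.9, -73.9, 93.2], [523.9, -75.3, 93.6], [523.9, -76.8, 94.2], [523.9, -78.2, 94.5], [523.9, -79.8, 94.4], [523.9, -81.9, 92.0], [523.9, -83.6, 91.3], [523.9, -84.4, 94.5], [523.9, -86.0, 94.6], [524.0, -88.2, 91.3], [524.0, -89.4, 93.0]] ((507.41729736328125, -70.09290313720703), (14.431890487670898, 55.87720489501953), 56.516502380371094)
```

View pics/crop.png

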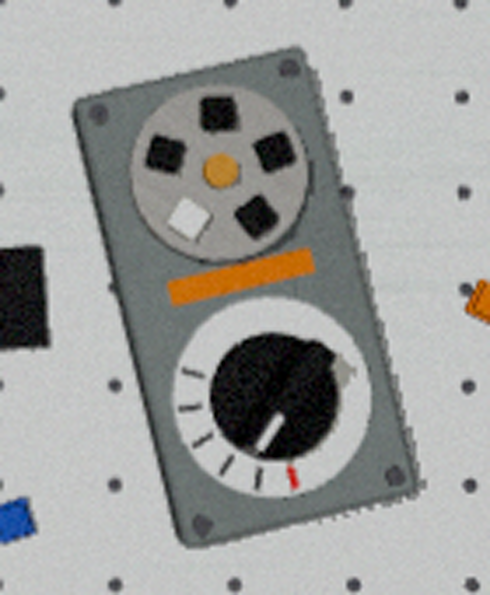

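>>> {"op": "step_arm", "data": {
  "increments": [
    {"slide": [0.045,-0.0375,0],"roll": -0.18},
    {"slide": [0.09,-0.075,0],"roll": -0.36},
    {"slide": [0.134,-0.113,0],"roll": -0.54},
    {"slide": [0.179,-0.15,0],"roll": -0.72},
    {"slide": [0.224,-0.188,0],"roll": -0.9}
  ],
  "fingers": 0.6
}}

```text
t: 1.42
eef_pos: [367.5, -325.0, 179.6]
tcp_rot: [3.141, 0.0, 1.275]
ft_force: [0.5, 0.6, 0.0]
opening: 0.608
grip_force: 0.0
```

```bash
cat >> h.py <<'E'
from scipy.spatial.transform import Rotation as Ro
def go(x,y,z,yaw_deg):
    s=state(); R=Ro.from_euler('xyz',s["tcp_rot"]).as_matrix()
    d=R.T@(np.array([x,y,z])-s["eef_pos"])
    dy=(np.radians(yaw_deg)-s["tcp_rot"][2]+np.pi)%(2*np.pi)-np.pi
    print("slide",np.round(d,1),"roll",round(-dy,3)); st(s)
def st(s=None):
    s=s or state(); print({k:np.round(v,2).tolist() for k,v in s.items() if k not in("qvel","tau")}, "yawdeg",round(np.degrees(s["tcp_rot"][2]),2))
E
python3 -c "
from h import *
go(507.6,-70.5,170,145.9)"
```

```text
slide [284.2  59.9   9.5] roll -1.271
{'t': 1.42, 'joints': [-0.86, 0.3, 1.88, 0.0, 0.96, -0.56], 'eef_pos': [367.52, -324.96, 179.55], 'tcp_rot': [3.14, 0.0, 1.28], 'ft_force': [0.5, 0.56, 0.01], 'moment': [0.0, -0.05, -0.06], 'grip_force': 0.0, 'opening': 0.61} yawdeg 73.07
```

>>> {"op": "step_arm", "data": {
  "increments": [
    {"slide": [0.057,0.012,0.0],"roll": -0.18},
    {"slide": [0.114,0.024,0],"roll": -0.36},
    {"slide": [0.171,0.036,0],"roll": -0.54},
    {"slide": [0.228,0.048,0],"roll": -0.72},
    {"slide": [0.284,0.06,0.009],"roll": -0.9}
  ]
}}

```text
t: 2.05
eef_pos: [509.5, -71.3, 170.9]
tcp_rot: [3.14, 0.002, 2.176]
ft_force: [1.9, -0.4, -0.3]
opening: 0.598
grip_force: 0.0
```

>>> {"op": "step_arm", "data": {
  "increments": [
    {"slide": [0,0,0.0],"roll": -0.18},
    {"slide": [0,0,0],"roll": -0.37},
    {"slide": [0,0,0],"roll": -0.37}
  ]
}}

```text
t: 2.42
eef_pos: [508.4, -72.9, 170.4]
tcp_rot: [-3.142, 0.0, 2.539]
ft_force: [0.1, 0.3, -0.2]
opening: 0.601
grip_force: 0.0
```

```bash
python3 - <<'E'
from h import *
go(507.6,-70.5,59,145.9)
c=imaging.read_camera("scene")
a=c["color"][140:300,100:300,::-1]
cv2.imwrite("pics/s1.png",cv2.resize(a,None,fx=3.5,fy=3.5,interpolation=cv2.INTER_CUBIC))
E
```

```text
slide [  2.    1.5 111.4] roll -0.007
{'t': 2.42, 'joints': [-0.27, 0.34, 1.84, -0.0, 0.96, -1.24], 'eef_pos': [508.39, -72.9, 170.38], 'tcp_rot': [-3.14, 0.0, 2.54], 'ft_force': [0.1, 0.31, -0.17], 'moment': [0.04, -0.15, 0.01], 'grip_force': 0.0, 'opening': 0.6} yawdeg 145.47
```

View pics/s1.png

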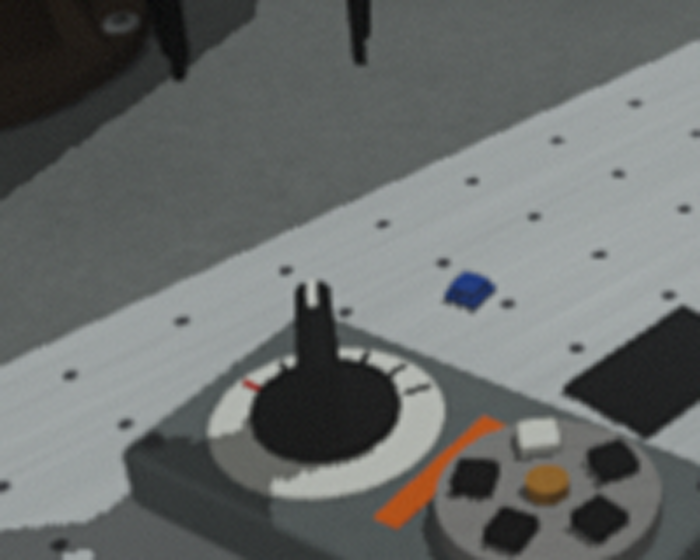

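>>> {"op": "step_arm", "data": {
  "increments": [
    {"slide": [0.002,0.0015,0.05],"roll": -0.007},
    {"slide": [0.002,0.0015,0.09],"roll": -0.007},
    {"slide": [0.002,0.0015,0.11],"roll": -0.007},
    {"slide": [0.002,0.0015,0.11],"roll": -0.007}
  ]
}}

```text
t: 2.98
eef_pos: [506.9, -70.8, 59.3]
tcp_rot: [-3.141, -0.002, 2.543]
ft_force: [0.0, 0.5, 0.9]
opening: 0.599
grip_force: 0.0
```

>>> {"op": "step_arm", "data": {
  "increments": [
    {"slide": [0,0,0],"roll": 0},
    {"slide": [0,0,0],"roll": 0},
    {"slide": [0,0,0],"roll": 0},
    {"slide": [0,0,0],"roll": 0},
    {"slide": [0,0,0],"roll": 0}
  ],
  "fingers": 0.0
}}

```text
t: 3.6
eef_pos: [507.6, -70.7, 60.5]
tcp_rot: [3.142, 0.0, 2.547]
ft_force: [0.2, -0.3, -0.8]
opening: 0.13
grip_force: 0.0
```

```bash
python3 -c "
from h import *
go(507.6,-70.5,60,145.9)"
```

```text
slide [0.1 0.2 0.5] roll 0.0
{'t': 3.6, 'joints': [-0.27, 0.5, 1.95, -0.0, 0.69, -1.24], 'eef_pos': [507.58, -70.71, 60.48], 'tcp_rot': [3.14, 0.0, 2.55], 'ft_force': [0.16, -0.27, -0.85], 'moment': [0.08, -0.11, -0.0], 'grip_force': 0.0, 'opening': 0.13} yawdeg 145.92
```

>>> {"op": "step_arm", "data": {
  "increments": [
    {"slide": [0,0,0],"roll": 0},
    {"slide": [0,0,0],"roll": 0}
  ]
}}

```text
t: 3.85
eef_pos: [507.5, -70.7, 60.3]
tcp_rot: [-3.142, 0.0, 2.547]
ft_force: [0.6, -0.9, 0.0]
opening: 0.01
grip_force: 0.0
```

```bash
python3 -c "
from h import *
st()
c=imaging.read_camera('scene')
a=c['color'][140:300,100:300,::-1]
cv2.imwrite('pics/s2.png',cv2.resize(a,None,fx=3.5,fy=3.5,interpolation=cv2.INTER_CUBIC))"
```

```text
{'t': 3.85, 'joints': [-0.27, 0.5, 1.96, -0.0, 0.69, -1.24], 'eef_pos': [507.55, -70.72, 60.32], 'tcp_rot': [-3.14, 0.0, 2.55], 'ft_force': [0.58, -0.95, 0.01], 'moment': [0.03, -0.17, 0.02], 'grip_force': 0.0, 'opening': 0.01} yawdeg 145.92
```

View pics/s2.png

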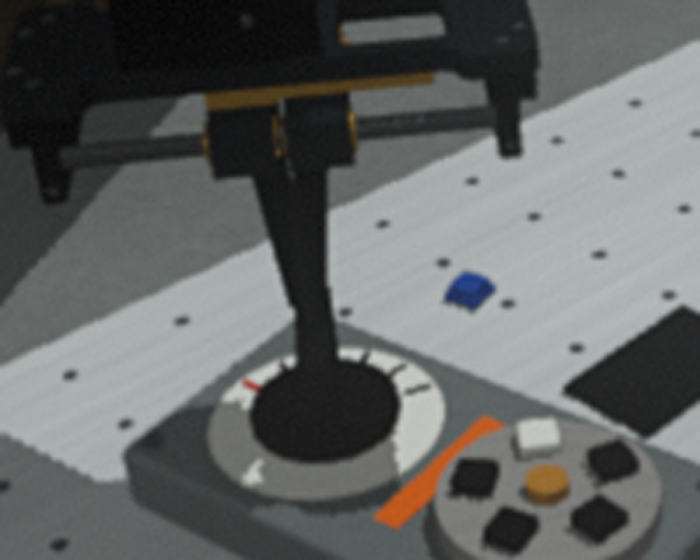

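```bash
python3 - <<'E'
from h import *
c=imaging.read_camera('scene'); z=c['z_map']; M=np.linalg.inv(np.array(c["camera_from_world"]))
for r in range(185,262,4):
  o=[]
  for col in range(180,200,3):
    d=float(z[r,col]); n=cv2.undistortPoints(np.array([[[col,r]]],float),np.array(c["intrinsics"]),np.array(c["distortion"]))[0,0]
    o.append(np.round(M[:3,:3]@np.array([n[0]*d,-n[1]*d,-d])+M[:3,3]).astype(int).tolist() if d else None)
  print(r,o)
print(np.round(M[:3,3]), [proj(c,[507.5,-70.7,h]).round() for h in(60,92,140)])
t=imaging.read_camera('top'); print(proj(t,[507.5,-70.7,60]))
a=t['color'][180:320,270:450,::-1]
cv2.imwrite('pics/t2.png',cv2.resize(np.clip(a*1.5,0,255).astype(np.uint8),None,fx=4,fy=4,interpolation=cv2.INTER_CUBIC))
E
```

```text
185 [[517, -78, 171], [538, -87, 184], [540, -84, 183], [543, -81, 183], [546, -79, 183], [546, -75, 182], [548, -72, 181]]
189 [[515, -78, 164], [278, 66, 0], [519, -72, 163], [522, -69, 164], [524, -66, 163], [294, 82, 0], [300, 85, 1]]
193 [[514, -78, 158], [507, -70, 152], [519, -73, 158], [522, -70, 158], [522, -66, 156], [307, 74, 0], [313, 76, 2]]
197 [[515, -79, 153], [516, -76, 152], [519, -73, 152], [521, -70, 152], [525, -68, 152], [319, 65, 1], [322, 69, 0]]
201 [[516, -81, 149], [516, -77, 147], [519, -74, 147], [521, -71, 146], [525, -69, 147], [345, 47, 12], [349, 51, 12]]
205 [[513, -80, 141], [517, -78, 141], [519, -75, 141], [521, -72, 140], [522, -68, 139], [356, 39, 12], [359, 44, 11]]
209 [[514, -82, 136], [517, -79, 136], [517, -75, 134], [520, -72, 134], [523, -69, 134], [368, 31, 14], [373, 34, 14]]
213 [[515, -83, 130], [516, -79, 129], [517, -76, 128], [521, -73, 128], [522, -70, 127], [379, 23, 15], [378, 30, 11]]
217 [[513, -83, 123], [516, -80, 123], [515, -75, 120], [520, -73, 122], [522, -71, 122], [387, 17, 13], [391, 21, 13]]
221 [[381, -9, 14], [513,
[... 665 characters left out ...]
3]]
245 [[469, -65, 43], [483, -68, 52], [530, -90, 90], [534, -88, 91], [534, -84, 89], [534, -79, 87], [497, -52, 52]]
249 [[488, -76, 52], [491, -73, 53], [529, -91, 84], [530, -87, 82], [535, -85, 84], [535, -81, 82], [507, -59, 54]]
253 [[494, -81, 52], [497, -78, 51], [528, -91, 77], [533, -89, 78], [535, -86, 77], [537, -82, 77], [513, -63, 53]]
257 [[503, -86, 53], [506, -84, 53], [527, -91, 69], [531, -89, 71], [533, -85, 70], [535, -82, 69], [520, -68, 52]]
261 [[510, -91, 53], [512, -88, 52], [515, -85, 52], [531, -89, 64], [534, -87, 64], [536, -83, 63], [526, -73, 52]]
[ 997. -358.  493.] [array([191., 249.]), array([188., 231.]), array([184., 201.])]
[359.08559933 253.25630408]
```

View pics/t2.png

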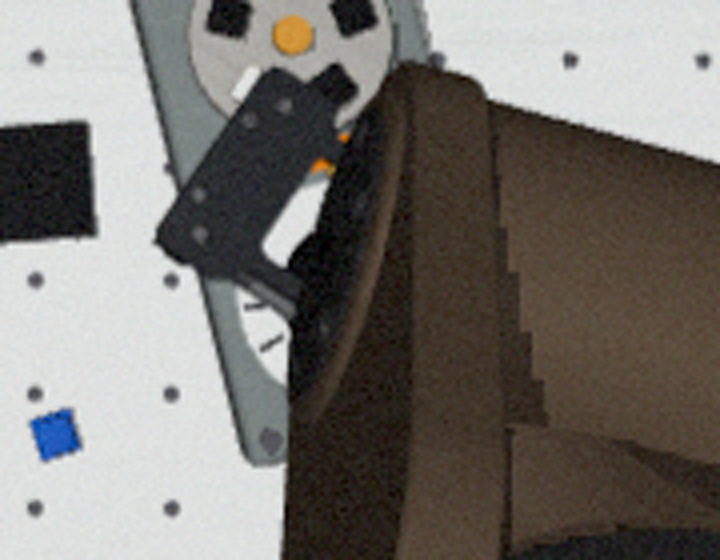

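```bash
python3 - <<'E'
from h import *
c=imaging.read_camera('scene')
y=np.array([.567,.824,0])
for sg in(-1,1):
  print("s1 expected",[proj(c,np.array([508.4,-72.9,h])+sg*o*y).round() for o in(28.5,40) for h in(170,205)])
print("seen (204,157.7),(151,162)")
b=[];n=(508.4,-72.9)
for uv in((204,157.7),(151,162)):
  o,d=ray(c,uv)
  # intersect with vertical plane through tcp containing y
  nx=np.array([.824,-.567,0]); p0=np.array([508.4,-72.9,0]); t=((p0-o)@nx)/(d@nx); P=o+t*d; print(P.round(),((P-p0)@y).round())
E
```

```text
s1 expected [array([157., 184.]), array([153., 159.]), array([148., 185.]), array([143., 160.])]
s1 expected [array([202., 180.]), array([200., 155.]), array([212., 179.]), array([209., 154.])]
seen (204,157.7),(151,162)
[527. -45. 201.] 33.0
[491. -99. 201.] -31.0
```

>>> {"op": "step_arm", "data": {
  "increments": [
    {"slide": [0,0,-0.012],"roll": 0},
    {"slide": [0,0,-0.012],"roll": 0},
    {"slide": [0,0,-0.012],"roll": 0},
    {"slide": [0,0,-0.012],"roll": 0},
    {"slide": [0,0,-0.012],"roll": 0}
  ],
  "fingers": 0.6
}}

```text
t: 4.68
eef_pos: [507.5, -70.7, 72.2]
tcp_rot: [-3.141, -0.0, 2.547]
ft_force: [-0.0, -0.7, 0.1]
opening: 0.474
grip_force: 0.0
```

```bash
python3 - <<'E'
from h import *
st()
c=imaging.read_camera('scene'); z=c['z_map']; K=np.array(c["intrinsics"]); M=np.linalg.inv(np.array(c["camera_from_world"]))
v,u=np.mgrid[150:260,120:260]
n=cv2.undistortPoints(np.stack([u,v],-1).reshape(-1,1,2).astype(float),K,np.array(c["distortion"]))[:,0]
d=z[150:260,120:260].ravel()
P=(M[:3,:3]@np.stack([n[:,0]*d,-n[:,1]*d,-d])).T+M[:3,3]
P=P[(d>0)&(P[:,2]>96)]-[507.5,-70.7,0]
x=P@[-.828,.561,0]; y=P@[.561,.828,0]
for lo,hi in((-60,-10),(-10,10),(10,60)):
  k=(y>lo)&(y<hi)&(abs(x)<40); 
  if k.sum()>5:
    zz=np.sort(P[k,2]); q=P[:,2]<zz[0]+25
    print(lo,k.sum(),"lowest z",zz[:8].round(),"near tip x,y range",np.percentile(x[k&q],[5,95]).round(),np.percentile(y[k&q],[5,95]).round())
a=c['color'][140:300,100:300,::-1]
cv2.imwrite('pics/s3.png',cv2.resize(a,None,fx=3.5,fy=3.5,interpolation=cv2.INTER_CUBIC))
E
```

```text
{'t': 4.68, 'joints': [-0.27, 0.48, 1.95, -0.0, 0.72, -1.24], 'eef_pos': [507.47, -70.72, 72.19], 'tcp_rot': [-3.14, -0.0, 2.55], 'ft_force': [-0.04, -0.75, 0.15], 'moment': [0.07, -0.1, 0.01], 'grip_force': 0.0, 'opening': 0.47} yawdeg 145.92
-60 1547 lowest z [108. 108. 108. 108. 108. 108. 109. 109.] near tip x,y range [-13.   7.] [-29. -22.]
-10 280 lowest z [196. 196. 196. 197. 198. 198. 198. 198.] near tip x,y range [-30. -20.] [-9.  9.]
10 1163 lowest z [109. 109. 109. 109. 110. 110. 111. 112.] near tip x,y range [-13.  -9.] [24. 31.]
```

View pics/s3.png

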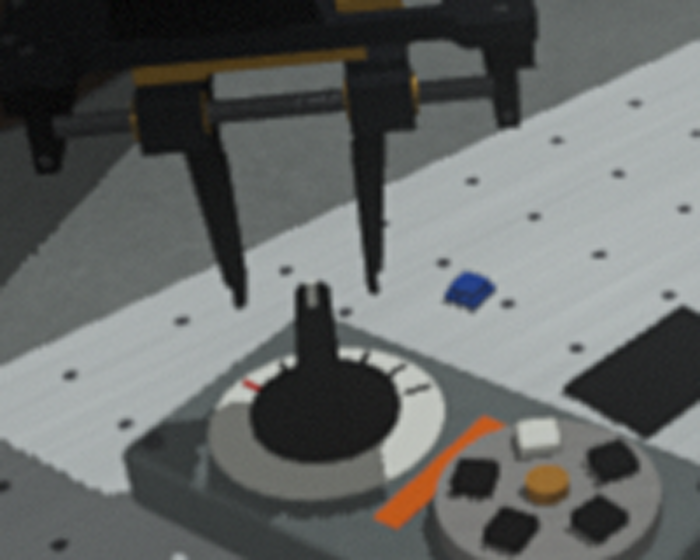

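>>> {"op": "step_arm", "data": {
  "increments": [
    {"slide": [0,0,0.015],"roll": 0},
    {"slide": [0,0,0.03],"roll": 0},
    {"slide": [0,0,0.04],"roll": 0},
    {"slide": [0,0,0.045],"roll": 0},
    {"slide": [0,0,0.045],"roll": 0}
  ]
}}

```text
t: 5.35
eef_pos: [507.4, -70.7, 26.9]
tcp_rot: [-3.141, -0.001, 2.547]
ft_force: [-0.7, -0.5, 0.1]
opening: 0.6
grip_force: 0.0
```

>>> {"op": "step_arm", "data": {
  "increments": [
    {"slide": [0,0,0],"roll": 0},
    {"slide": [0,0,0],"roll": 0},
    {"slide": [0,0,0],"roll": 0},
    {"slide": [0,0,0],"roll": 0},
    {"slide": [0,0,0],"roll": 0}
  ],
  "fingers": 0.0
}}

```text
t: 5.98
eef_pos: [507.8, -70.5, 27.4]
tcp_rot: [3.141, 0.0, 2.546]
ft_force: [2.1, 8.4, -0.5]
opening: 0.145
grip_force: 30.0
```

>>> {"op": "step_arm", "data": {
  "increments": [
    {"slide": [0,0,0],"roll": 0},
    {"slide": [0,0,0],"roll": 0}
  ]
}}

```text
t: 6.22
eef_pos: [507.8, -70.4, 27.4]
tcp_rot: [3.141, 0.0, 2.547]
ft_force: [1.7, 4.5, 1.0]
opening: 0.147
grip_force: 30.0
```

```bash
python3 -c "
from h import *
st()"
```

```text
{'t': 6.22, 'joints': [-0.27, 0.55, 1.98, 0.0, 0.61, -1.24], 'eef_pos': [507.81, -70.44, 27.41], 'tcp_rot': [3.14, 0.0, 2.55], 'ft_force': [1.66, 4.53, 0.98], 'moment': [1.0, -0.51, 0.04], 'grip_force': 30.0, 'opening': 0.15} yawdeg 145.92
```

>>> {"op": "step_arm", "data": {
  "increments": [
    {"slide": [0,0,0],"roll": -0.09},
    {"slide": [0,0,0],"roll": -0.18},
    {"slide": [0,0,0],"roll": -0.27},
    {"slide": [0,0,0],"roll": -0.36},
    {"slide": [0,0,0],"roll": -0.42}
  ]
}}

```text
t: 6.85
eef_pos: [507.5, -71.2, 27.4]
tcp_rot: [-3.141, 0.0, 2.969]
ft_force: [-0.9, -2.6, 2.3]
opening: 0.146
grip_force: 30.0
```

```bash
python3 -c "
from h import *
st()"
```

```text
{'t': 6.85, 'joints': [-0.27, 0.55, 1.98, -0.0, 0.61, -1.67], 'eef_pos': [507.5, -71.19, 27.42], 'tcp_rot': [-3.14, 0.0, 2.97], 'ft_force': [-0.91, -2.63, 2.31], 'moment': [-0.46, -0.05, -0.12], 'grip_force': 30.0, 'opening': 0.15} yawdeg 170.13
```

>>> {"op": "step_arm", "data": {
  "increments": [
    {"slide": [0,0,0],"roll": -0.09},
    {"slide": [0,0,0],"roll": -0.18},
    {"slide": [0,0,0],"roll": -0.27},
    {"slide": [0,0,0],"roll": -0.36},
    {"slide": [0,0,0],"roll": -0.41}
  ]
}}

```text
t: 7.48
eef_pos: [507.6, -71.9, 27.4]
tcp_rot: [-3.14, -0.0, -2.904]
ft_force: [-0.9, -9.9, 1.4]
opening: 0.143
grip_force: 30.0
```

```bash
python3 -c "
from h import *
st()"
```

```text
{'t': 7.48, 'joints': [-0.27, 0.55, 1.98, -0.0, 0.61, -2.08], 'eef_pos': [507.55, -71.94, 27.43], 'tcp_rot': [-3.14, -0.0, -2.9], 'ft_force': [-0.89, -9.92, 1.43], 'moment': [-1.66, 0.13, -0.01], 'grip_force': 30.0, 'opening': 0.14} yawdeg -166.37
```

>>> {"op": "step_arm", "data": {
  "increments": [
    {"slide": [0,0,0],"roll": -0.02},
    {"slide": [0,0,0],"roll": -0.02}
  ]
}}

```text
t: 7.72
eef_pos: [507.6, -71.9, 27.4]
tcp_rot: [-3.14, -0.0, -2.887]
ft_force: [-1.4, -9.1, 1.6]
opening: 0.146
grip_force: 30.1
```

```bash
python3 -c "
from h import *
st()"
```

```text
{'t': 7.72, 'joints': [-0.27, 0.55, 1.98, -0.0, 0.61, -2.09], 'eef_pos': [507.58, -71.92, 27.42], 'tcp_rot': [-3.14, -0.0, -2.89], 'ft_force': [-1.41, -9.08, 1.64], 'moment': [-1.63, 0.11, -0.54], 'grip_force': 30.11, 'opening': 0.15} yawdeg -165.41
```

>>> {"op": "step_arm", "data": {
  "increments": [
    {"slide": [0,0,0],"roll": -0.03},
    {"slide": [0,0,0],"roll": -0.03}
  ]
}}

```text
t: 7.98
eef_pos: [507.5, -71.9, 27.4]
tcp_rot: [-3.141, -0.0, -2.857]
ft_force: [-1.7, -9.4, 0.9]
opening: 0.15
grip_force: 30.8
```

```bash
python3 -c "
from h import *
st()"
```

```text
{'t': 7.98, 'joints': [-0.27, 0.55, 1.98, -0.0, 0.61, -2.12], 'eef_pos': [507.51, -71.89, 27.43], 'tcp_rot': [-3.14, -0.0, -2.86], 'ft_force': [-1.74, -9.35, 0.87], 'moment': [-1.54, 0.23, -0.78], 'grip_force': 30.78, 'opening': 0.15} yawdeg -163.72
```

>>> {"op": "step_arm", "data": {
  "increments": [
    {"slide": [-0.0015,-0.0013,0],"roll": 0.1},
    {"slide": [-0.0015,-0.0013,0],"roll": 0.2},
    {"slide": [-0.0015,-0.0013,0],"roll": 0.3},
    {"slide": [-0.0015,-0.0013,0],"roll": 0.4},
    {"slide": [-0.0015,-0.0013,0],"roll": 0.46}
  ]
}}

```text
t: 8.6
eef_pos: [507.4, -71.2, 27.4]
tcp_rot: [3.142, -0.004, 2.964]
ft_force: [-7.6, 3.3, 7.7]
opening: 0.144
grip_force: 30.0
```

```bash
python3 -c "
from h import *
st()"
```

```text
{'t': 8.6, 'joints': [-0.27, 0.55, 1.98, -0.0, 0.62, -1.66], 'eef_pos': [507.39, -71.18, 27.38], 'tcp_rot': [3.14, -0.0, 2.96], 'ft_force': [-7.6, 3.31, 7.65], 'moment': [0.63, 1.13, 0.13], 'grip_force': 29.98, 'opening': 0.14} yawdeg 169.85
```

>>> {"op": "step_arm", "data": {
  "increments": [
    {"slide": [0,0,0],"roll": 0.1},
    {"slide": [0,0,0],"roll": 0.19},
    {"slide": [0,0,0],"roll": 0.28},
    {"slide": [0,0,0],"roll": 0.36},
    {"slide": [0,0,0],"roll": 0.42}
  ]
}}

```text
t: 9.22
eef_pos: [507.7, -70.4, 27.4]
tcp_rot: [-3.141, -0.003, 2.544]
ft_force: [-5.3, 10.0, 8.0]
opening: 0.144
grip_force: 30.0
```

```bash
python3 -c "
from h import *
st()"
```

```text
{'t': 9.22, 'joints': [-0.27, 0.55, 1.98, 0.0, 0.62, -1.24], 'eef_pos': [507.71, -70.44, 27.39], 'tcp_rot': [-3.14, -0.0, 2.54], 'ft_force': [-5.27, 10.03, 7.98], 'moment': [1.95, 0.67, 0.01], 'grip_force': 29.98, 'opening': 0.14} yawdeg 145.79
```

>>> {"op": "step_arm", "data": {
  "increments": [
    {"slide": [0,0,0],"roll": 0.09},
    {"slide": [0,0,0],"roll": 0.18},
    {"slide": [0,0,0],"roll": 0.26},
    {"slide": [0,0,0],"roll": 0.33},
    {"slide": [0,0,0],"roll": 0.38}
  ]
}}

```text
t: 9.85
eef_pos: [508.3, -69.9, 27.4]
tcp_rot: [-3.141, -0.003, 2.164]
ft_force: [-1.8, 16.3, 6.5]
opening: 0.143
grip_force: 30.0
```

>>> {"op": "step_arm", "data": {
  "increments": [
    {"slide": [0,0,0],"roll": 0.02},
    {"slide": [0,0,0],"roll": 0.035},
    {"slide": [0,0,0],"roll": 0.035},
    {"slide": [0,0,0],"roll": 0.035}
  ]
}}

```text
t: 10.35
eef_pos: [508.4, -69.9, 27.4]
tcp_rot: [-3.141, -0.003, 2.131]
ft_force: [-1.0, 15.4, 6.0]
opening: 0.145
grip_force: 30.0
```

```bash
python3 - <<'E'
from h import *
st()
c=imaging.read_camera('scene')
a=c['color'][140:300,100:300,::-1]
cv2.imwrite('pics/s4.png',cv2.resize(np.clip(a*1.4,0,255).astype(np.uint8),None,fx=3.5,fy=3.5,interpolation=cv2.INTER_CUBIC))
z=c['z_map']; K=np.array(c["intrinsics"]); M=np.linalg.inv(np.array(c["camera_from_world"]))
v,u=np.mgrid[0:420,0:560]
n=cv2.undistortPoints(np.stack([u,v],-1).reshape(-1,1,2).astype(float),K,np.array(c["distortion"]))[:,0]
d=z.ravel(); P=(M[:3,:3]@np.stack([n[:,0]*d,-n[:,1]*d,-d])).T+M[:3,3]
q=P[(d>0)&(abs(P[:,2]-92)<3)&(np.hypot(P[:,0]-508,P[:,1]+71)<34)&(np.hypot(P[:,0]-508,P[:,1]+71)>12)]
r=cv2.minAreaRect(q[:,:2].astype(np.float32)); print(len(q),r)
E
```

```text
{'t': 10.35, 'joints': [-0.27, 0.55, 1.98, 0.0, 0.61, -0.83], 'eef_pos': [508.36, -69.94, 27.37], 'tcp_rot': [-3.14, -0.0, 2.13], 'ft_force': [-0.96, 15.43, 6.02], 'moment': [2.86, 0.06, 0.01], 'grip_force': 29.97, 'opening': 0.14} yawdeg 122.13
166 ((514.0598754882812, -75.10868835449219), (30.15934944152832, 45.54959487915039), 10.762507438659668)
```

View pics/s4.png

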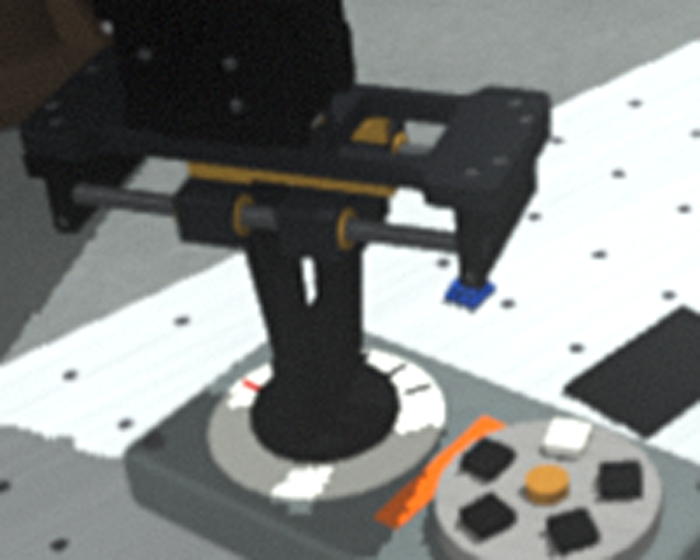

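```bash
python3 -c "
from h import *
print(env.job_done())"
```

```text
the job is handed in; nothing more can be done
None
```

I turned the knob anticlockwise to its home end stop, then clockwise three clicks, and handed the job in with it still gripped in the third stop, about 72° from home. The result of the judging was not shown. The arm never went near the keycaps or the tile.

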